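# Hold a mould insert home in the corner of a fixture

### The job

Set the aluminium mould insert down gently, without dropping it, on the plate of the steel fixture, pocket up, with its plain long side towards the fence, its low step away from the fence and one end towards the stop block. Then seat it: push it with the fingertips so that it lies flat on the plate, square and tight against the fence, with its end touching the stop, and finish while still holding it there with one steady diagonal push, down onto the plate and back against the fence at once (about a kilogram's worth each way), so that I can fit the clamp. Do not let go at the end, and leave the other tools on the bench where they are.

Things in the scene. Friction and masses are not known exactly. Their poses are not given: they have to be found in the camera images.
- insert: Loose aluminium block, 0.3 kg, L-shaped from the end. Footprint 50 (x) by 100 mm (y); origin at the centre of its underside, z up. Body 36 mm wide (x -11 to +25 mm), 28 high, upright sides, pocket 20 x 64 x 7 deep in its top. Along its -x side a step 14 mm wide, 8 high. Starts flat on the bench left or right of the fixture, pocket up, +x away from the robot, turned up to 0.6 rad either way.
- insert_grip (a point): point on the insert: middle of the body's top face, 28 mm above the underside, 7 mm along x from the origin. The body can be gripped across its 36 mm width (along x), above the step.
- insert_step (a point): point on the insert: middle of the inner corner of its step, where the step's top (8 mm high) meets the body's upright -x side (x = -11 mm). Fingertips set here can push down on the step and along +x on the body's side at once.
- insert_back (a point): point on the insert: middle of the lower edge of its plain upright +x side, the side for the fence (25 mm along x from the insert's origin)
- insert_end (a point): point on the insert: middle of the lower edge of its +y end, the end that goes to the stop (50 mm along y from the insert's origin)
- fixture: Base plate of the steel fixture, fixed on the bench: 150 mm (own x) by 240 mm (own y), 16 mm thick; origin at the centre of its underside, so its working surface is at z = 16 mm. +x points away from the robot, turned up to 0.25 rad either way. Fence and stop block are screwed onto it. Its ground, lightly oiled top lets metal slide easily.
- fence: Fence of the fixture, fixed: steel bar 16 mm thick (x), 240 mm long (y) and 36 mm high, along the far (+x) edge of the plate, axes parallel to the plate's; origin at the centre of its underside (on the plate). Its working face looks to -x, 8 mm from its origin (59 mm from the plate's origin).
- stop: Stop block, fixed to the plate near its left (+y) end, axes parallel to the plate's. Steel bar 80 mm (x) by 28 mm (y), 22 mm high, its +x end against the fence; origin at the centre of its underside (on the plate). The insert's end goes against its -y face, 14 mm from its origin. It stands at a different place along the fence each time.
- burr_jar: bystander: round jar of grinding burrs, green foot, clear cover, 52 mm diameter, 60 mm high, origin at the centre of its underside; it stands on the other side of the fixture from the insert
- mallet: bystander: nylon-faced mallet lying beyond the fixture, about 240 mm long, wooden handle along own x, head 29 mm thick at +x, 80 mm wide; origin under the middle
- hex_key: bystander: T-handle hex key lying to the far left, black handle 90 mm (y), shank 115 mm towards +x, 16 mm high; origin under the handle
- strap_clamp: bystander: slotted steel strap clamp 85 x 30 x 10 mm with a round nut, 26 mm high in all, lying to the far right; origin at the centre of its underside
Not all that is in view belongs to the job. Several things have the shape of the insert; the one meant has the colours described above.

How it is judged (in metres and radians):
On the way:
1. the insert is set down flat on the fixture's plate, in front of the fence, pocket up (angle between insert's own z axis and vertical below 0.03 rad and z of insert in the frame of fixture between 0.0135 and 0.0185 m and contact force between insert and fixture above 1 N and x of insert in the frame of fixture between -0.06 and 0.04 m and y of insert in the frame of fixture between -0.12 and 0.06 m), for 0.2 s.
At the end, for the whole second after the job is handed in: Insert flat on the plate, pocket up (0.03 rad); plain side within 2 mm of the fence, parallel within 0.02 rad; end within 2.5 mm of the stop; fingers still pushing (5 N): over 4 N against the fence and over 8 N on the plate, weight (2.4 to 3.7 N) included; still, for the last second (angle between insert's own z axis and vertical below 0.03 rad and z of insert in the frame of fixture between 0.0135 and 0.0185 m and x of insert_back in the frame of fence between -0.01 and -0.005 m and angle between the y axis of insert and the y axis of fence, either way round below 0.02 rad and y of insert_end in the frame of stop between -0.0165 and -0.012 m and contact force between insert and fence above 4 N and contact force between insert and fixture above 8 N and contact force between the fingers and insert above 5 N and linear speed of insert below 0.02 m/s); the arm keeps its last pose, push and grip.
It fails at once if the insert is dropped (falls freely) (contact force between insert and anything else below 0.05 N and linear speed of insert above 0.4 m/s).
It fails at once if the burr jar is pushed away from its place (more than 30 mm) (distance of burr_jar from where it was at the start of the episode above 0.03 m).
It fails at once if the mallet is pushed away from its place (more than 30 mm) (distance of mallet from where it was at the start of the episode above 0.03 m).
It fails at once if the hex key is pushed away from its place (more than 30 mm) (distance of hex_key from where it was at the start of the episode above 0.03 m).
It fails at once if the strap clamp is pushed away from its place (more than 30 mm) (distance of strap_clamp from where it was at the start of the episode above 0.03 m).
It also fails if it takes over 51 s, if anything falls off the work surface, if the arm or the gripper's body presses on something with over 40 N, if the wrist force passes 120 N, or if a joint passes its speed limit or range.

### The arm

A 6-joint arm with a two-finger parallel gripper is mounted at the origin on the work surface. World frame = base frame: x ahead of the robot, y to its left, z up, the work surface at z = 0. Lengths are in mm, angles in degrees, forces in N, time in s.
With the tool pointing down it reaches from about 300 to 850 mm from the base axis. Payload 4.2 kg.
Tool frame: the origin (TCP) lies midway between the tips of the shut fingers; the grasp point (between the pads) lies 19 mm behind it; z points along the fingers, y is the line along which they close (so a half turn about z gives the same grasp; the last joint's range is limited). The gripper opens to 91 mm and grips with 3 to 60 N. Pads are 32 mm wide; open, the fingers measure 118 mm over their backs; the gripper's body (76 mm by 178 mm) begins 60 mm behind the grasp point.
Start: joints at [-64.802, 18.312, 89.639, -0, 72.044, -1.146], TCP at [255.173, -515.296, 213.976] pointing down, gripper open.
Joint ranges: [-177.97, 177.97], [-48.28, 115.42], [12.27, 149.76], [-77.06, 257.06], [2.81, 150.46], [-146.56, 146.56]. Speed limits (degrees/s): [147.25, 147.25, 180, 180, 180, 180].

### API

Orientations are given as [roll, pitch, yaw] about the fixed x, y, z axes, in that order (R = Rz(yaw) Ry(pitch) Rx(roll)).
In Python, from workcell import state, grab_frame, camera_model, job_done gives the robot as it stands.
- The arm moves only by the shell command python3 -m pendant [OPENING] [FORCE], which reads ROWS from standard input. ROWS is a JSON object whose key "moves" holds a list of rows, 1 to 8 of them, each of 6 numbers: dx, dy, dz in shares of the most that a row can go, 1 being 50 mm, then a rotation vector rx, ry, rz in normalised numbers (1 is 120 degrees); each row shifts and turns the commanded pose from where the row before left it, along the tool's axes as they then stand; what a row does not reach is not made up. A row lasts 1/10 s, in which the tool goes at most 50 mm and 8.59 degrees, less where a joint would pass 70% of its speed; a pose out of reach is approached as far as the arm can. OPENING is the finger opening in mm, set as the command begins (- or left out keeps the last). The fingers move at their own pace and stop on an object; FORCE is the grip in N (left out, the last holds). Time passes only in rows, so rows that do not move let the fingers close. It prints the time, the measured TCP pose, the force, the opening and the grip force at its end. Input that does not fit is refused with a message, and nothing moves.
- state(): the state, without advancing time (a new reading comes with each control period).
- grab_frame(name): name is "side" or "top" or "wrist"; returns the picture (400x640x3 uint8, blue, green, red); there is no depth.
- camera_model(name): a dict with "fx", "fy", "cx", "cy" (pixels), "T" (4x4, takes a point from camera to world coordinates). Camera axes: x right, y up, looking along -z (the intrinsics and any distortion apply to the point x, -y, -z); pixel columns grow to the right and rows downward; lengths in mm; the calibration is good to about 2 mm. A picture is of the moment at which its call begins: read the wrist's pose just before it. camera_model takes no time and is no camera call; for the wrist camera it gives the pose at the moment of the call.
- job_done(): hands the job in; it is judged then, once.
The state is a dict: "time_s": time; "qpos": joint angles; "qvel": joint speeds; "effort": joint torques, N m; "ee_pos": TCP position; "ee_rot": TCP orientation; "force": force on the tool from outside, world axes, zero at the start; "torque": the same for the moment, N m; "gripper_width": finger opening in mm; "gripper_force": force on a finger pad.
Only numpy, scipy, OpenCV 4.12 (cv2) and the standard library are available. Lean on these libraries where they do the work, as an engineer would, in place of code of your own. Each camera call takes 0.05 s, during which the arm holds its last target. There are 200 camera calls.

## Working session

There is one attempt and no reset: what is moved stays moved. The work goes in short steps, Python scripts to look and compute and a shell command to move; the robot and the scene stay as the last step left them, time stands still between calls to the robot, and variables do not carry over. Pictures are saved under pics/ and viewed, at most 10 in all, crops included, and the job is handed in when it is done.

```bash
mkdir -p pics; ls; python3 - <<'E'
from workcell import *
import cv2
for n in ("top","side"):
    cv2.imwrite(f"pics/{n}0.png",grab_frame(n)); m=camera_model(n); print(n,m)
s=state(); print(s)
E
```

```text
pics
top {'fx': 477.51962160477757, 'fy': 477.51962160477757, 'cx': 314.9077967094548, 'cy': 196.49811285796895, 'T': array([[ 1.88450781e-02,  9.83524260e-01, -1.79791248e-01,
         3.07061975e+02],
       [-9.99808215e-01,  1.75792118e-02, -8.63158041e-03,
         4.68382355e+01],
       [-5.32878031e-03,  1.79919429e-01,  9.83666917e-01,
         1.37357908e+03],
       [ 0.00000000e+00,  0.00000000e+00,  0.00000000e+00,
         1.00000000e+00]])}
side {'fx': 412.03021277231386, 'fy': 412.03021277231386, 'cx': 315.6270504222198, 'cy': 195.69605322147424, 'T': array([[-7.71055522e-01,  4.06617281e-01, -4.90036497e-01,
         9.89931987e+01],
       [-6.36690095e-01, -4.80277076e-01,  6.03290687e-01,
         6.21120332e+02],
       [ 9.95512279e-03,  7.77172000e-01,  6.29209487e-01,
         6.41674091e+02],
       [ 0.00000000e+00,  0.00000000e+00,  0.00000000e+00,
         1.00000000e+00]])}
{'time_s': 0.1, 'qpos': array([-6.48001119e+01,  1.83475556e+01,  8.96979233e+01, -1.25793438e-03,
        7.20437503e+01, -1.14670733e+00]), 'qvel': array([ 0.0565805 , -0.07394178, -0.09345421, -0.07971849,  0.07077258,
        0.07961168]), 'effort': array([ 4.20868373e-04, -4.13333702e+01, -2.32509685e+01,  7.29173748e-02,
        4.22173133e-02, -5.98773067e-05]), 'ee_pos': array([ 254.98545571, -514.88147652,  213.21870161]), 'ee_rot': array([-1.79910765e+02, -5.89878815e-04,  2.63469838e+01]), 'force': array([-0.03115144, -0.33041731, -1.01606094]), 'torque': array([ 0.02343602,  0.02488241, -0.0124112 ]), 'gripper_force': 0.0, 'gripper_width': 91.07645800121949}
```

View pics/top0.png

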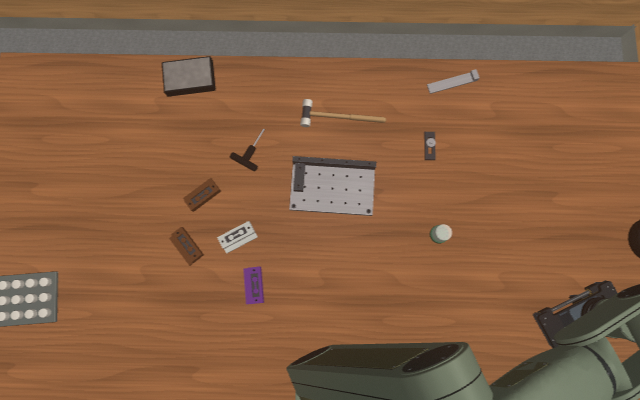

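View pics/side0.png

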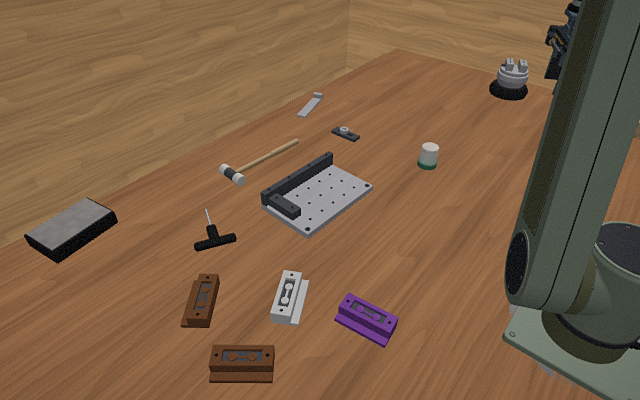

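The aluminium insert is the light block at top (238,237). The fixture is at (333,188), with the fence at the far edge and the stop at its left end (299,178). The burr jar is at (441,233). Next I'll enlarge crops to read corners.

```bash
python3 - <<'E'
import cv2,numpy as np
a=cv2.imread("pics/top0.png"); b=cv2.imread("pics/side0.png")
c=cv2.resize(a[150:260,210:390],(720,440),interpolation=cv2.INTER_CUBIC)  # x4
cv2.imwrite("pics/crop_top.png",c)
d=cv2.resize(b[145:335,225:385],(640,760),interpolation=cv2.INTER_CUBIC)
cv2.imwrite("pics/crop_side.png",cv2.resize(b[145:335,225:385],(480,570),interpolation=cv2.INTER_CUBIC))
E
```

```text
(no output)
```

View pics/crop_top.png

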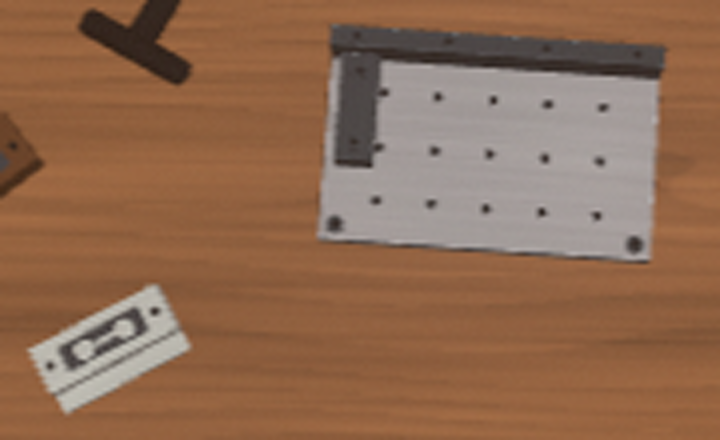

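In the crop, the insert's top corners are at (158,285) and (28,350). The body/step line runs (52,393) to (178,328), and the step's outer corners are (67,413) and (190,347). The plate's near corners are (318,240) and (650,262). The fence's top far corners are (333,25) and (665,46). The stop's top corners are (334,165), (372,166) and (379,57).

```bash
cat > h.py <<'E'
import numpy as np
from workcell import *
from scipy.optimize import least_squares
from scipy.spatial.transform import Rotation as R
def proj(m,P):
    c=(np.c_[P,np.ones(len(P))]@np.linalg.inv(m["T"]).T)[:,:3]
    return np.c_[m["fx"]*c[:,0]/-c[:,2]+m["cx"], m["cy"]+m["fy"]*c[:,1]/c[:,2]]
def pts(p,L): # p=x,y,yaw(rad)
    c,s=np.cos(p[2]),np.sin(p[2]); L=np.asarray(L,float)
    return np.c_[p[0]+c*L[:,0]-s*L[:,1],p[1]+s*L[:,0]+c*L[:,1],L[:,2]]
def fit(m,L,px,p0):
    r=least_squares(lambda p:(proj(m,pts(p,L))-px).ravel(),p0,x_scale=[1,1,.01]); 
    print("res px",np.round(r.fun,1)); return r.x
def rot(s): return R.from_euler("xyz",s["ee_rot"],degrees=True)
def rows(s,pos,yaw=None,cmd=None):
    "tool-frame shift from measured pose to world pos"
    return np.round(rot(s).inv().apply(np.asarray(pos)-s["ee_pos"]),2)
E
python3 - <<'E'
from h import *
m=camera_model("top")
f=lambda a,k=4:(np.array(a,float)+.5)/4-.5+[210,150]
I=fit(m,[[25,-50,28],[25,50,28],[-11,50,28],[-11,-50,28],[-25,50,8],[-25,-50,8]],f([[158,285],[28,350],[52,393],[178,328],[67,413],[190,347]]),[400,200,.4])
print("insert",I[:2],np.degrees(I[2]))
F=fit(m,[[-75,120,16],[-75,-120,16],[75,120,52],[75,-120,52],[59,-120,52]],f([[318,240],[650,262],[333,25],[665,46],[662,72]]),[550,0,0])
print("fix",F[:2],np.degrees(F[2]))
S=least_squares(lambda y:(proj(m,pts(F,[[-21,y[0]+14,38],[-21,y[0]-14,38],[59,y[0]-14,38]]))-f([[334,165],[372,166],[379,57]])).ravel(),[80]); print("stop y",S.x,S.fun)
y=S.x[0]-14-50
T=pts(F,[[59-25,y,16]])[0]; print("target insert",T)
print("grip now",pts(I,[[7,0,28]]))
E
```

```text
res px [-0.4 -0.4  0.4 -0.3 -0.1  0.3  0.2 -0.  -0.3  0.2  0.3  0.3]
insert [434.49110258 277.13098603] 28.894497417754675
res px [-0.4 -0.   0.   0.2 -0.7  0.1  0.3  0.4  0.7 -0.7]
fix [584.28632237   9.56392809] -2.9159763340342586
stop y [97.25588384] [-0.25664407 -0.90617366  0.03531861 -0.49455615  0.34843771 -0.44180948]
target insert [619.9340736   41.04712427  16.        ]
grip now [[440.61967914 280.51337415  28.        ]]
```

View pics/crop_side.png

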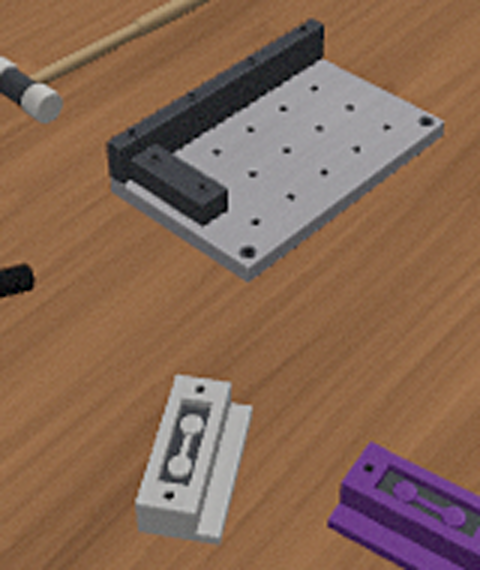

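Fits are good (under 1 px). I'll move above the insert now, translating first and then turning to yaw ≈ 118.9°, with the closing line along the insert's x.

Units first: shifts go in shares of 50 mm and turns go in shares of 120 degrees. So -26.3 mm is -0.526, 21.6 mm is 0.432.

```bash
for i in 1; do :; done
echo '{"moves": [[0.432,-0.526,0.04,0,0,0],[0.432,-0.526,0.04,0,0,0],[0.432,-0.526,0.04,0,0,0],[0.432,-0.526,0.04,0,0,0],[0.432,-0.526,0.04,0,0,0],[0.432,-0.526,0.04,0,0,0],[0.432,-0.526,0.04,0,0,0],[0.432,-0.526,0.04,0,0,0]]}' | python3 -m pendant 66
echo '{"moves": [[0.432,-0.526,0.04,0,0,0],[0.432,-0.526,0.04,0,0,0],[0.432,-0.526,0.04,0,0,0],[0.432,-0.526,0.04,0,0,0],[0.432,-0.526,0.04,0,0,0],[0.432,-0.526,0.04,0,0,0],[0.432,-0.526,0.04,0,0,0],[0.432,-0.526,0.04,0,0,0]]}' | python3 -m pendant
echo '{"moves": [[0.432,-0.526,0.04,0,0,0],[0.432,-0.526,0.04,0,0,0],[0.432,-0.526,0.04,0,0,0],[0.432,-0.526,0.04,0,0,0],[0.432,-0.526,0.04,0,0,0],[0.432,-0.526,0.04,0,0,0],[0.432,-0.526,0.04,0,0,0],[0.432,-0.526,0.04,0,0,0]]}' | python3 -m pendant
echo '{"moves": [[0,0,0,0,0,-0.0708],[0,0,0,0,0,-0.0708],[0,0,0,0,0,-0.0708],[0,0,0,0,0,-0.0708],[0,0,0,0,0,-0.0708],[0,0,0,0,0,-0.0708]]}' | python3 -m pendant
echo '{"moves": [[0,0,0,0,0,-0.0708],[0,0,0,0,0,-0.0708],[0,0,0,0,0,-0.0708],[0,0,0,0,0,-0.0708],[0,0,0,0,0,-0.0633],[0,0,0,0,0,0],[0,0,0,0,0,0]]}' | python3 -m pendant
```

```text
time_s: 0.9
ee_pos: [316.5, -248.6, 197.6]
ee_rot: [-180.0, 0.0, 26.3]
force: [0.9, -0.1, 0.3]
gripper_width: 66.0
gripper_force: 0.0
time_s: 1.7
ee_pos: [378.0, 16.6, 181.7]
ee_rot: [180.0, 0.0, 26.3]
force: [-0.3, 0.2, -0.2]
gripper_width: 65.8
gripper_force: 0.0
time_s: 2.5
ee_pos: [439.5, 281.7, 165.4]
ee_rot: [180.0, 0.0, 26.4]
force: [0.5, -0.4, -0.9]
gripper_width: 66.0
gripper_force: 0.0
time_s: 3.1
ee_pos: [439.3, 280.3, 165.5]
ee_rot: [-180.0, 0.0, 77.7]
force: [-0.3, 0.4, -0.4]
gripper_width: 65.9
gripper_force: 0.0
time_s: 3.8
ee_pos: [439.5, 280.3, 165.7]
ee_rot: [-180.0, 0.0, 118.8]
force: [-0.4, 0.1, 0.5]
gripper_width: 65.8
gripper_force: 0.0
```

Now a wrist picture to check the insert's pose.

```bash
python3 - <<'E'
from h import *
import cv2,json
m=camera_model("wrist"); print(state()["ee_pos"]); im=grab_frame("wrist")
cv2.imwrite("pics/w1.png",im); cv2.imwrite("pics/t1.png",grab_frame("top"))
np.save("w1.npy",m["T"]); print(m["fx"],m["cx"],m["cy"])
I=[434.49,277.13,np.radians(28.89)]
print(proj(m,pts(I,[[25,-50,28],[25,50,28],[-11,50,28],[-11,-50,28],[-25,50,8],[-25,-50,8]])).round(0))
E
```

```text
[439.47759399 280.31025281 165.66984543]
309.2831485557247 319.9369284332066 202.39207481948372
[[338. 238.]
 [339. 144.]
 [303. 144.]
 [304. 238.]
 [290. 142.]
 [293. 231.]]
```

View pics/w1.png

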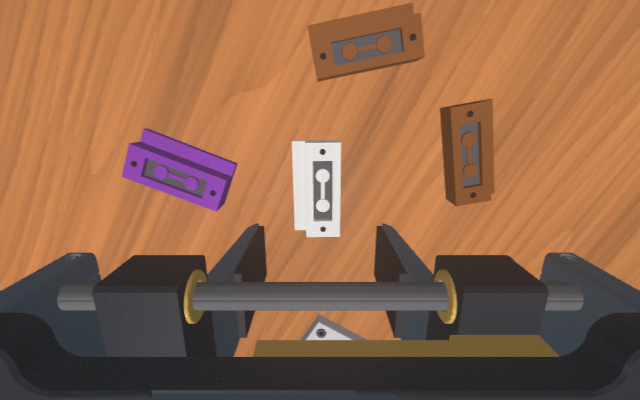

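The wrist picture shows the light insert's body top at (305..341, 143..237), which is about 2 px right of the prediction and parallel to it. That is roughly 1–2 mm along insert +x. I'll descend and grip.

Scaled: 40 mm is 0.8, 30 mm is 0.6.

```bash

echo '{"moves": [[-0.006,0.04,0.8,0,0,0],[0,0,0.8,0,0,0],[0,0,0.6,0,0,0],[0,0,0.4,0,0,0],[0,0,0.28,0,0,0],[0,0,0.14,0,0,0],[0,0,0.064,0,0,0],[0,0,0,0,0,0]]}' | python3 -m pendant
echo '{"moves": [[0,0,0,0,0,0],[0,0,0,0,0,0],[0,0,0,0,0,0],[0,0,0,0,0,0],[0,0,0,0,0,0],[0,0,0,0,0,0],[0,0,0,0,0,0],[0,0,0,0,0,0]]}' | python3 -m pendant 30 35
```

```text
time_s: 4.7
ee_pos: [441.7, 281.2, 11.9]
ee_rot: [180.0, 0.0, 118.9]
force: [-0.2, -0.2, -0.1]
gripper_width: 66.4
gripper_force: 0.0
time_s: 5.5
ee_pos: [441.7, 281.2, 12.1]
ee_rot: [180.0, 0.0, 118.9]
force: [-0.8, -0.9, 4.5]
gripper_width: 35.8
gripper_force: 35.0
```

Scaled: -20 mm is -0.4, -15 mm is -0.3.

```bash

echo '{"moves": [[0,0,-0.06,0,0,0],[0,0,-0.16,0,0,0],[0,0,-0.3,0,0,0],[0,0,-0.4,0,0,0],[0,0,-0.4,0,0,0],[0,0,-0.2,0,0,0],[0,0,-0.08,0,0,0],[0,0,0,0,0,0]]}' | python3 -m pendant
python3 - <<'E'
from h import *
import cv2
cv2.imwrite("pics/w2.png",grab_frame("wrist"));s=state();print(s["ee_pos"],s["ee_rot"],s["force"],s["torque"])
a,b=cv2.imread("pics/w1.png"),cv2.imread("pics/w2.png")
cv2.imwrite("pics/w2c.png",b[90:330,190:450])
E
```

```text
time_s: 6.3
ee_pos: [441.4, 281.0, 91.7]
ee_rot: [180.0, 0.0, 118.9]
force: [-0.6, -0.3, -2.0]
gripper_width: 35.7
gripper_force: 35.0
[441.06375599 280.82006518  91.16153765] [-1.79930864e+02  7.90591175e-03  1.18944680e+02] [-0.54970695 -0.56153622 -2.67276815] [ 0.04292447 -0.10876102  0.01847345]
```

View pics/w2c.png

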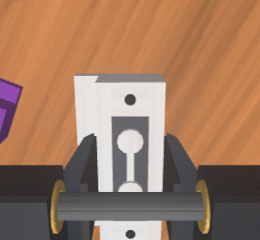

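Insert held squarely, width 35.7 mm, about 2.7 N. Next: turn to the fixture's yaw, then carry to ≈30 mm off the fence and ≈6 mm off the stop.

Scaled: 8 degrees is 0.0667.

```bash

echo '{"moves": [[0,0,0,0,0,0.0417],[0,0,0,0,0,0.0667],[0,0,0,0,0,0.0667],[0,0,0,0,0,0.0583],[0,0,0,0,0,0.0317]]}' | python3 -m pendant
echo '{"moves": [[-0.2,0.14,0,0,0,0],[-0.4,0.28,0,0,0,0],[-0.6,0.426,0,0,0,0],[-0.68,0.482,0,0,0,0],[-0.68,0.482,0,0,0,0],[-0.68,0.482,0,0,0,0],[-0.68,0.482,0,0,0,0],[-0.48,0.34,0,0,0,0]]}' | python3 -m pendant
echo '{"moves": [[-0.24,0.17,0,0,0,0],[-0.094,0.072,0,0,0,0],[0,0,0,0,0,0],[0,0,0,0,0,0]]}' | python3 -m pendant
python3 - <<'E'
from h import *
import cv2
cv2.imwrite("pics/t3.png",grab_frame("top"))
s=state();print(s["ee_pos"],s["ee_rot"],s["force"],rows(s,[596.65,35.97,30]))
im=cv2.imread("pics/t3.png")
cv2.imwrite("pics/t3c.png",cv2.resize(im[130:260,260:400],(700,650)[:1]+(600,) if 0 else (646,600),interpolation=cv2.INTER_CUBIC))
E
```

```text
time_s: 6.85
ee_pos: [440.8, 280.7, 90.4]
ee_rot: [-179.9, 0.1, 86.9]
force: [-0.1, -0.6, -3.3]
gripper_width: 35.9
gripper_force: 35.0
time_s: 7.65
ee_pos: [587.0, 50.2, 90.9]
ee_rot: [-180.0, 0.1, 87.1]
force: [0.9, 0.5, -3.0]
gripper_width: 35.5
gripper_force: 35.0
time_s: 8.05
ee_pos: [596.4, 37.3, 91.5]
ee_rot: [-179.9, -0.0, 87.2]
force: [0.1, 0.3, -2.6]
gripper_width: 35.3
gripper_force: 35.0
[596.41212385  37.48888833  91.59358828] [-1.79937771e+02 -1.19802044e-02  8.72368745e+01] [-0.28100178  0.67769255 -3.22205312] [-1.52  0.38 61.59]
```

Scaled: 18 mm is 0.36, -1.5 mm is -0.03.

```bash

echo '{"moves": [[-0.03,0,0.3,0,0,0],[0,0,0.36,0,0,0],[0,0,0.28,0,0,0],[0,0,0.16,0,0,0],[0,0,0.08,0,0,0],[0,0,0.04,0,0,0],[0,0,0,0,0,0]]}' | python3 -m pendant
echo '{"moves": [[0,0,0.014,0,0,0],[0,0,0.014,0,0,0],[0,0,0,0,0,0]]}' | python3 -m pendant
echo '{"moves": [[0,0,0.014,0,0,0],[0,0,0,0,0,0]]}' | python3 -m pendant
echo '{"moves": [[0,0,0.014,0,0,0],[0,0,0,0,0,0]]}' | python3 -m pendant
```

```text
time_s: 8.8
ee_pos: [597.5, 35.1, 31.1]
ee_rot: [180.0, -0.0, 87.2]
force: [-1.5, 0.5, -2.5]
gripper_width: 35.6
gripper_force: 35.0
time_s: 9.1
ee_pos: [597.4, 34.8, 29.6]
ee_rot: [180.0, 0.0, 87.1]
force: [-0.4, 0.3, -3.4]
gripper_width: 35.3
gripper_force: 35.0
time_s: 9.3
ee_pos: [597.2, 34.8, 28.6]
ee_rot: [-180.0, 0.0, 87.1]
force: [-0.3, -0.8, -2.8]
gripper_width: 35.8
gripper_force: 35.0
time_s: 9.5
ee_pos: [597.4, 34.8, 28.1]
ee_rot: [180.0, 0.0, 87.1]
force: [-0.2, 0.4, -1.7]
gripper_width: 35.7
gripper_force: 35.0
```

Scaled: 0.6 mm is 0.012.

```bash

echo '{"moves": [[0,0,0.012,0,0,0],[0,0,0,0,0,0]]}' | python3 -m pendant
echo '{"moves": [[0,0,0.01,0,0,0],[0,0,0,0,0,0],[0,0,0,0,0,0]]}' | python3 -m pendant
```

```text
time_s: 9.7
ee_pos: [597.4, 34.8, 28.1]
ee_rot: [180.0, 0.0, 87.1]
force: [-2.0, -0.2, 4.7]
gripper_width: 35.9
gripper_force: 35.0
time_s: 10.0
ee_pos: [597.4, 34.8, 28.1]
ee_rot: [180.0, 0.0, 87.1]
force: [-3.5, 0.1, 8.1]
gripper_width: 35.6
gripper_force: 35.0
```

Seated on the plate. Slide gently towards the stop.

Scaled: 1.5 mm is 0.03, 1 mm is 0.02.

```bash

echo '{"moves": [[0.03,0,0,0,0,0],[0.03,0,0,0,0,0],[0.02,0,0,0,0,0],[0,0,0,0,0,0]]}' | python3 -m pendant
for k in 1 2 3; do :; done
echo '{"moves": [[0.014,0,0,0,0,0],[0.014,0,0,0,0,0],[0,0,0,0,0,0]]}' | python3 -m pendant
echo '{"moves": [[0.014,0,0,0,0,0],[0,0,0,0,0,0]]}' | python3 -m pendant
echo '{"moves": [[0.014,0,0,0,0,0],[0,0,0,0,0,0]]}' | python3 -m pendant
```

```text
time_s: 10.4
ee_pos: [598.6, 38.5, 28.1]
ee_rot: [179.8, 0.0, 87.2]
force: [-0.5, -1.2, 5.7]
gripper_width: 36.0
gripper_force: 35.0
time_s: 10.7
ee_pos: [598.7, 39.8, 28.1]
ee_rot: [179.8, 0.0, 87.2]
force: [-1.0, -2.2, 6.3]
gripper_width: 35.8
gripper_force: 35.0
time_s: 10.9
ee_pos: [598.8, 40.4, 28.1]
ee_rot: [179.8, 0.0, 87.2]
force: [-0.1, -2.4, 5.1]
gripper_width: 35.8
gripper_force: 35.0
time_s: 11.1
ee_pos: [598.9, 41.1, 28.1]
ee_rot: [179.8, 0.0, 87.2]
force: [0.4, -0.4, 5.8]
gripper_width: 35.7
gripper_force: 35.0
```

Scaled: 0.7 mm is 0.014.

```bash

echo '{"moves": [[0.014,0,0,0,0,0],[0,0,0,0,0,0]]}' | python3 -m pendant
echo '{"moves": [[0.012,0,0,0,0,0],[0,0,0,0,0,0]]}' | python3 -m pendant
echo '{"moves": [[0.01,0,0,0,0,0],[0,0,0,0,0,0]]}' | python3 -m pendant
```

```text
time_s: 11.3
ee_pos: [598.9, 41.8, 28.1]
ee_rot: [179.8, 0.0, 87.2]
force: [-0.6, -1.7, 6.0]
gripper_width: 35.5
gripper_force: 35.0
time_s: 11.5
ee_pos: [598.9, 41.9, 28.1]
ee_rot: [179.8, 0.1, 87.2]
force: [-0.4, -2.7, 5.6]
gripper_width: 35.8
gripper_force: 35.0
time_s: 11.7
ee_pos: [598.9, 41.9, 28.1]
ee_rot: [179.8, 0.1, 87.2]
force: [-0.6, -5.5, 5.9]
gripper_width: 35.5
gripper_force: 35.0
```

The stop contact is clear: y stopped at 41.9 and force rose to −5.5 N. Release, lift, back off behind the body's near side, and shut the fingers.

Scaled: -18 mm is -0.36, -15 mm is -0.3.

```bash

echo '{"moves": [[0,0,0,0,0,0],[0,0,0,0,0,0],[0,0,0,0,0,0]]}' | python3 -m pendant 46 35
echo '{"moves": [[0,0,-0.08,0,0,0],[0,0,-0.2,0,0,0],[0,0,-0.3,0,0,0],[0,0,-0.2,0,0,0],[0,-0.2,0,0,0,0],[0,-0.36,0,0,0,0],[0,-0.2,0,0,0,0],[0,0,0,0,0,0]]}' | python3 -m pendant
echo '{"moves": [[0,0,0,0,0,0],[0,0,0,0,0,0],[0,0,0,0,0,0],[0,0,0,0,0,0],[0,0,0,0,0,0]]}' | python3 -m pendant 0 40
python3 - <<'E'
from h import *
import cv2
b=grab_frame("side");im=grab_frame("wrist");m=camera_model("wrist")
cv2.imwrite("pics/w4.png",im);cv2.imwrite("pics/s4.png",b);print(state()["ee_pos"],state()["force"])
c=cv2.resize(b[140:250,230:390],(640,440),interpolation=cv2.INTER_CUBIC)
d=cv2.resize(im,(640,400))
cv2.imwrite("pics/s4c.png",c)
E
```

```text
time_s: 12.0
ee_pos: [597.6, 43.7, 26.6]
ee_rot: [-180.0, -0.0, 87.1]
force: [0.6, -0.4, -0.9]
gripper_width: 46.1
gripper_force: 0.0
time_s: 12.8
ee_pos: [557.6, 45.3, 65.6]
ee_rot: [-179.9, 0.0, 87.2]
force: [0.5, -0.8, -0.3]
gripper_width: 46.3
gripper_force: 0.0
time_s: 13.3
ee_pos: [560.0, 45.3, 65.7]
ee_rot: [180.0, 0.0, 87.1]
force: [-0.1, 0.3, -0.3]
gripper_width: 8.8
gripper_force: 0.0
[559.84523148  45.31314614  65.7864043 ] [ 0.37038902  0.05841586 -0.46993683]
```

View pics/s4c.png

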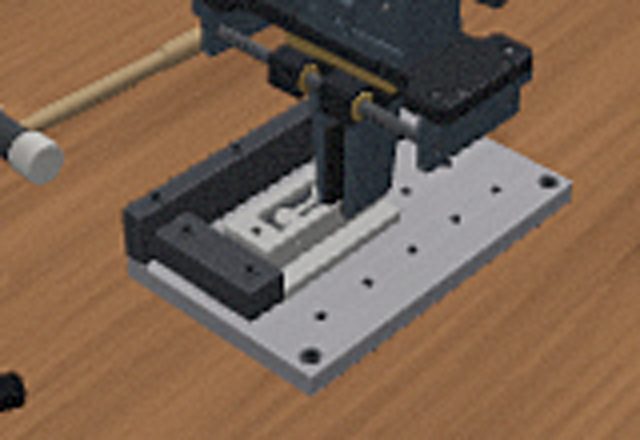

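View pics/w4.png

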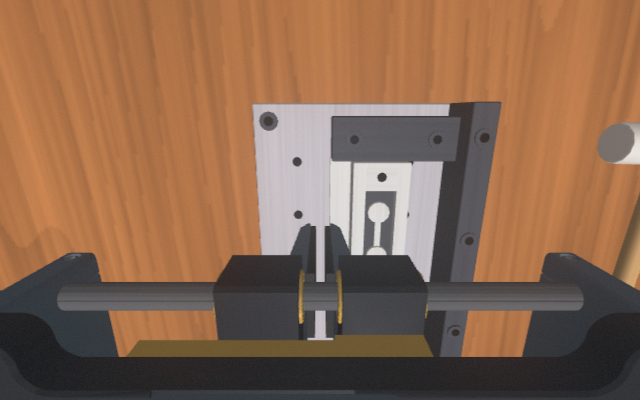

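Insert lies flat, end flush against the stop (wrist picture: end edge y≈162 along the stop face), pocket up, fence gap ≈ 30 mm. Fingers finish shutting, then down to the step corner.

Scaled: 14 mm is 0.28, -1.5 mm is -0.03.

```bash

echo '{"moves": [[-0.03,0.04,0,0,0,0],[0,0.03,0,0,0,0],[0,0,0.24,0,0,0],[0,0,0.28,0,0,0],[0,0,0.16,0,0,0],[0,0,0.08,0,0,0],[0,0,0,0,0,0]]}' | python3 -m pendant 0 40
echo '{"moves": [[0,0,0.02,0,0,0],[0,0,0,0,0,0]]}' | python3 -m pendant
echo '{"moves": [[0,0,0.02,0,0,0],[0,0,0,0,0,0]]}' | python3 -m pendant
echo '{"moves": [[0,0,0.012,0,0,0],[0,0,0,0,0,0]]}' | python3 -m pendant
```

```text
time_s: 14.1
ee_pos: [562.7, 43.6, 27.0]
ee_rot: [-179.9, 0.0, 87.1]
force: [0.5, -1.6, -0.6]
gripper_width: 0.1
gripper_force: 0.0
time_s: 14.3
ee_pos: [563.5, 43.7, 27.2]
ee_rot: [180.0, 0.0, 87.1]
force: [-0.0, 0.6, 0.5]
gripper_width: 0.7
gripper_force: 0.0
time_s: 14.5
ee_pos: [563.2, 43.6, 26.0]
ee_rot: [180.0, 0.0, 87.1]
force: [-0.2, 0.3, 0.1]
gripper_width: 0.4
gripper_force: 0.0
time_s: 14.7
ee_pos: [563.1, 43.6, 25.3]
ee_rot: [180.0, 0.0, 87.1]
force: [0.1, -0.1, 0.6]
gripper_width: 0.6
gripper_force: 0.0
```

Scaled: 4 mm is 0.08, 3 mm is 0.06.

```bash

echo '{"moves": [[0,0.04,0,0,0,0],[0,0.04,0,0,0,0],[0,0.06,0,0,0,0],[0,0.08,0,0,0,0],[0,0.08,0,0,0,0],[0,0.08,0,0,0,0],[0,0,0,0,0,0]]}' | python3 -m pendant
echo '{"moves": [[0,0.06,0,0,0,0],[0,0.06,0,0,0,0],[0,0.04,0,0,0,0],[0,0,0,0,0,0]]}' | python3 -m pendant
echo '{"moves": [[0,0.03,0,0,0,0],[0,0.02,0,0,0,0],[0,0,0,0,0,0]]}' | python3 -m pendant
```

```text
time_s: 15.4
ee_pos: [583.1, 42.7, 25.3]
ee_rot: [179.9, -0.0, 87.1]
force: [-0.2, -0.0, 0.2]
gripper_width: 0.5
gripper_force: 0.0
time_s: 15.8
ee_pos: [590.6, 42.3, 25.2]
ee_rot: [180.0, 0.0, 87.1]
force: [0.0, -0.0, 0.3]
gripper_width: 0.3
gripper_force: 0.0
time_s: 16.1
ee_pos: [592.8, 42.1, 25.2]
ee_rot: [180.0, 0.0, 87.1]
force: [0.1, 0.5, -0.3]
gripper_width: 0.5
gripper_force: 0.1
```

Scaled: 1 mm is 0.02.

```bash

echo '{"moves": [[0,0.02,0,0,0,0],[0,0.02,0,0,0,0],[0,0,0,0,0,0]]}' | python3 -m pendant
echo '{"moves": [[0,0.02,0,0,0,0],[0,0.014,0,0,0,0],[0,0,0,0,0,0]]}' | python3 -m pendant
python3 - <<'E'
from h import *
import cv2
im=grab_frame("wrist");b=grab_frame("side");cv2.imwrite("pics/w5.png",im);cv2.imwrite("pics/s5c.png",cv2.resize(b[140:250,230:390],(640,440),interpolation=cv2.INTER_CUBIC))
cv2.imwrite("pics/w5c.png",np.hstack([cv2.resize(im[60:280,230:480],(420,370)),cv2.resize(b[150:230,250:332],(380,370),interpolation=cv2.INTER_CUBIC)]))
E
```

```text
time_s: 16.4
ee_pos: [594.8, 42.0, 25.3]
ee_rot: [180.0, 0.0, 87.1]
force: [0.1, 0.2, 0.3]
gripper_width: 0.5
gripper_force: 0.1
time_s: 16.7
ee_pos: [596.5, 42.0, 25.2]
ee_rot: [180.0, 0.0, 87.1]
force: [0.2, 0.2, -0.0]
gripper_width: 0.4
gripper_force: 0.2
```

View pics/w5c.png

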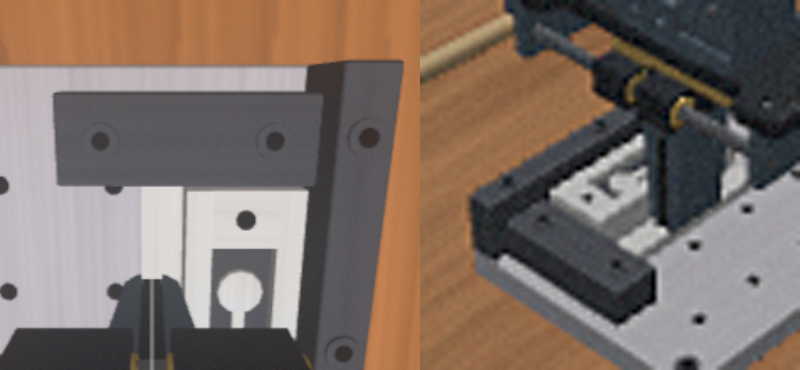

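The insert follows the fingers and stays at the stop, with the fence gap nearly closed (body edge at ≈(303,190) in the crop, fence at ≈(312,190)). Continue to contact.

Scaled: 0.8 mm is 0.016, 0.7 mm is 0.014.

```bash

echo '{"moves": [[0,0.016,0,0,0,0],[0,0.014,0,0,0,0],[0,0,0,0,0,0]]}' | python3 -m pendant
echo '{"moves": [[0,0.014,0,0,0,0],[0,0,0,0,0,0],[0,0,0,0,0,0]]}' | python3 -m pendant
echo '{"moves": [[0,0.012,0,0,0,0],[0,0,0,0,0,0],[0,0,0,0,0,0]]}' | python3 -m pendant
```

```text
time_s: 17.1
ee_pos: [597.9, 41.9, 25.2]
ee_rot: [180.0, 0.0, 87.1]
force: [-1.5, 0.1, 0.3]
gripper_width: 0.7
gripper_force: 0.2
time_s: 17.4
ee_pos: [598.6, 41.9, 25.2]
ee_rot: [180.0, 0.0, 87.1]
force: [0.0, 0.5, -0.3]
gripper_width: 0.6
gripper_force: 0.2
time_s: 17.7
ee_pos: [599.2, 41.8, 25.3]
ee_rot: [180.0, 0.0, 87.1]
force: [-0.3, -0.1, -0.7]
gripper_width: 0.5
gripper_force: 0.3
```

Scaled: 0.7 mm is 0.014.

```bash

echo '{"moves": [[0,0.014,0,0,0,0],[0,0,0,0,0,0],[0,0,0,0,0,0]]}' | python3 -m pendant
echo '{"moves": [[0,0.014,0,0,0,0],[0,0,0,0,0,0],[0,0,0,0,0,0]]}' | python3 -m pendant
echo '{"moves": [[0,0.014,0,0,0,0],[0,0,0,0,0,0],[0,0,0,0,0,0]]}' | python3 -m pendant
echo '{"moves": [[0,0.014,0,0,0,0],[0,0,0,0,0,0],[0,0,0,0,0,0]]}' | python3 -m pendant
```

```text
time_s: 18.0
ee_pos: [599.9, 41.8, 25.3]
ee_rot: [180.0, 0.0, 87.1]
force: [-0.1, -0.4, 0.2]
gripper_width: 0.4
gripper_force: 0.2
time_s: 18.3
ee_pos: [600.6, 41.8, 25.3]
ee_rot: [180.0, 0.0, 87.1]
force: [-0.5, 0.5, -0.7]
gripper_width: 0.3
gripper_force: 0.2
time_s: 18.6
ee_pos: [600.7, 41.8, 25.2]
ee_rot: [-179.9, 0.0, 87.1]
force: [-2.5, -0.0, 1.4]
gripper_width: 0.5
gripper_force: 1.3
time_s: 18.9
ee_pos: [600.7, 41.7, 25.1]
ee_rot: [-179.9, 0.0, 87.1]
force: [-6.0, 1.4, 2.9]
gripper_width: 0.6
gripper_force: 2.7
```

Fence contact at −6 N. Add a slight drag towards the stop, then press down.

```bash

echo '{"moves": [[0.02,0,0,0,0,0],[0,0,0,0,0,0],[0,0,0,0,0,0]]}' | python3 -m pendant
echo '{"moves": [[0,0,0.014,0,0,0],[0,0,0,0,0,0],[0,0,0.01,0,0,0],[0,0,0,0,0,0],[0,0,0,0,0,0]]}' | python3 -m pendant
echo '{"moves": [[0,0.008,0.01,0,0,0],[0,0,0,0,0,0],[0,0,0,0,0,0]]}' | python3 -m pendant
```

```text
time_s: 19.2
ee_pos: [600.8, 42.3, 24.9]
ee_rot: [-179.9, 0.1, 87.2]
force: [-4.5, -1.4, 1.2]
gripper_width: 0.7
gripper_force: 2.6
time_s: 19.7
ee_pos: [600.7, 42.5, 24.3]
ee_rot: [-179.9, 0.0, 87.1]
force: [-6.7, -0.1, 5.8]
gripper_width: 0.7
gripper_force: 4.4
time_s: 20.0
ee_pos: [600.7, 42.5, 24.3]
ee_rot: [-179.8, 0.0, 87.1]
force: [-8.2, -0.7, 8.3]
gripper_width: 0.4
gripper_force: 6.2
```

Scaled: 0.6 mm is 0.012.

```bash

echo '{"moves": [[0.012,0,0,0,0,0],[0,0,0,0,0,0],[0,0,0,0,0,0]]}' | python3 -m pendant
echo '{"moves": [[0,0.004,0.004,0,0,0],[0,0,0,0,0,0],[0,0,0,0,0,0]]}' | python3 -m pendant
python3 - <<'E'
from h import *
import cv2
m=camera_model("wrist");im=grab_frame("wrist");cv2.imwrite("pics/w6.png",im);np.save("w6.npy",m["T"])
cv2.imwrite("pics/w6c.png",cv2.resize(im[90:240,225:425],(800,600),interpolation=cv2.INTER_CUBIC))
E
```

```text
time_s: 20.3
ee_pos: [600.8, 42.5, 24.3]
ee_rot: [-179.8, 0.1, 87.2]
force: [-8.0, -2.6, 8.9]
gripper_width: 0.4
gripper_force: 6.6
time_s: 20.6
ee_pos: [600.7, 42.5, 24.3]
ee_rot: [-179.8, 0.1, 87.2]
force: [-9.1, -1.7, 11.7]
gripper_width: 0.3
gripper_force: 7.4
```

View pics/w6c.png

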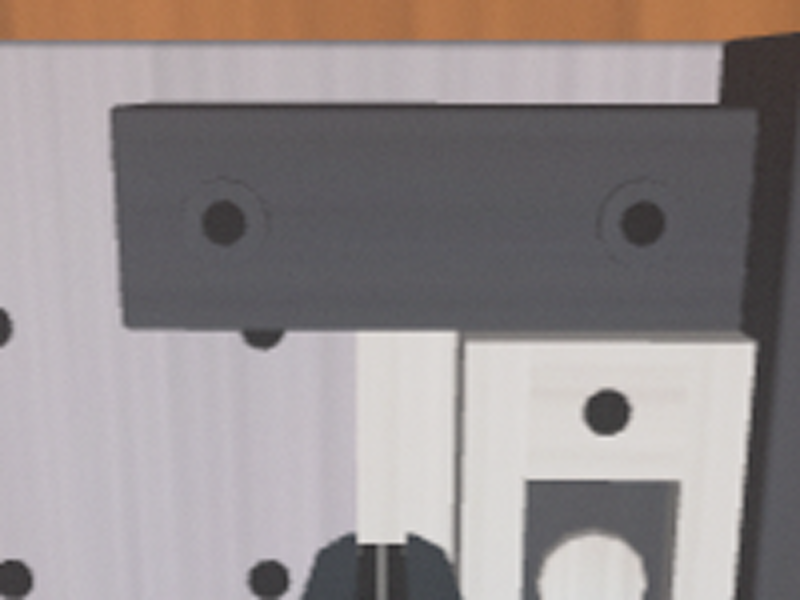

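The insert's side lies along the fence and its end edge (crop y≈340) is just below the stop's edge (y≈328). I'll check whether that 12 px offset fits the 6 mm height difference.

```bash
python3 - <<'E'
from h import *
m=camera_model("wrist"); m["T"]=np.load("w6.npy")
F=[584.29,9.56,np.radians(-2.916)]
for g in (0,1,2,3):
    q=proj(m,pts(F,[[30,83.26,38],[30,83.26-g,44],[15,83.26,38],[15,83.26-g,24],[59,83.26-g,44]]))
    print(g,((q-[225,90]+.5)*4-.5).round(0).tolist())
E
echo '{"moves": [[0,0,0,0,0,0],[0,0,0,0,0,0]]}' | python3 -m pendant
```

```text
0 [[503.0, 342.0], [507.0, 352.0], [385.0, 342.0], [385.0, 322.0], [743.0, 353.0]]
1 [[503.0, 342.0], [507.0, 360.0], [385.0, 342.0], [385.0, 329.0], [742.0, 361.0]]
2 [[503.0, 342.0], [507.0, 368.0], [385.0, 342.0], [385.0, 336.0], [742.0, 369.0]]
3 [[503.0, 342.0], [506.0, 376.0], [385.0, 342.0], [385.0, 343.0], [741.0, 376.0]]
time_s: 20.85
ee_pos: [600.7, 42.5, 24.3]
ee_rot: [-179.8, 0.1, 87.2]
force: [-9.8, -1.8, 12.2]
gripper_width: 0.5
gripper_force: 7.4
```

The predicted offset when touching is 10–11 px and I measure 12, so the end is against the stop. The push is steady at about 9.8 N back and 12.2 N down.

```bash
python3 -c "from workcell import job_done; print(job_done())"
```

```text
the job is handed in; nothing more can be done
None
```

The insert is seated flat on the plate, tight against the fence and touching the stop, and the fingers are still holding it with about 10 N back and 12 N down; I handed the job in at about 21 s and no verdict came back.

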